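Snap the row stop onto the katori rack

TASK

Snap the blue row stop over the steel rail of the katori rack, on the bare stretch of rail well clear of the katoris, pushing it straight down until both yellow arms have clicked past the rail and it sits fully home. Then slide it along the rail until its plate just touches the end katori, without ramming the row along, and let go. Do not force the rail, and leave the other things on the shelf where they are.

Things in the scene. Friction and masses are not known exactly. Their poses are not given: they have to be found in the camera images.
- rack: Fixed wooden katori rack: board 140 x 350 x 12 mm (x -35 to 105), brackets 106 mm high at y = +-160 mm, and between them a round steel rail, 18 mm thick, along y at x = 0. Origin on the shelf straight below the rail's middle; x to the katoris' side, z up. The rail's height is NOT reported: its axis is 56 to 86 mm above the origin, level, rigid, different each time; feel or see it.
- bare_spot (a point): Point on the rack's board top (z = 12 mm) straight below the bare rail, at x = 0, y = -85 mm of the rack; axes as the rack's. The rail is bare from y = -150 mm up to the katori row's end; the stop is 44 mm long and fits here.
- row_end (a point): Centre of the flat base (44 mm wide) of the end katori, facing the rack's -y; axes as the rack's; at x = 62, z = 64, y = 0 to 30 mm of the rack at the start. Five katoris nested on their sides, up to 80 mm wide, reach 93 mm from here to +y. They slide as one row along y if pushed with about 9 N or more and stay where left; not sprung.
- stop: Blue plastic row stop, 65 to 110 g, standing on its end plates. Origin where the rail's axis passes when it is fully home (along the stop's y), 13 mm above the shelf at the start; z up. End plates 4 mm thick at y = +-20 mm, z -13 to 16 mm, each with a 30 mm notch for the rail, open below. Use it with its y along the rack's +y (stop plate towards the katoris).
- stop_tab (a point): Middle of the grip tab on top of the stop, 40 mm above its origin; tab 12 mm thick (x), 34 mm long (y), z = 15 to 59 mm of the stop; axes as the stop's. Nothing else is higher than z = 16 mm of the stop.
- stop_roof (a point): Underside of the stop's roof, 9 mm above its origin; meets the rail's top when home. The arms' lips meet the rail with the stop 17 mm above home; the push rises to 6 to 16 N some 11 to 14 mm above home, falls as the lips pass the widest point (8 mm above home; the springs then pull it down) and rises stiffly when home. Afterwards it slides along the rail with a few N of drag.
- stop_face (a point): Point on the outer (+y) face of the stop plate, which reaches out to x = 84 mm: at x = 62, y = 22, z = 0 mm of the stop; axes as the stop's. It meets the end katori's base when its y in the row_end frame is 0 (negative: still a gap).
- clip_arm_near (a joint): Spread of the sprung arm at the stop's -x side, rad: 0 free, 0.02 to 0.08 when clipped home on the rail, about 0.2 while passing its widest point.
- clip_arm_far (a joint): The same for the arm at the +x side.
- jar: Bystander: closed amber pickle jar, 80 mm wide, 120 mm high; origin at the centre of its underside.
- lid: Bystander: brass-coloured lid, 150 mm wide, 31 mm high with its knob; origin under its centre.
- pin: Bystander: wooden rolling pin 320 mm long along its y, 40 mm thick; origin under its middle.
- tumbler: Bystander: steel tumbler, 68 mm wide, 90 mm high; origin under its centre.
- tin: Bystander: green tin, 64 mm wide, 100 mm high; origin under its centre.
- saltbox: Bystander: open dark wooden box 110 x 90 x 60 mm; origin under its centre.
Mind the look-alikes: they are no part of the job. There is more than one size of the stop; the one meant has the size given above.

How it is judged:
On the way, in this order (a step that is already met when the one before it is completed fails the run):
1. the clip's arms are forced open (over 0.165 rad) by the bare rail, the plate still more than 15 mm short of the end katori (value of joint any of clip_arm_near, clip_arm_far above 0.165 rad and contact force between stop and rack above 2 N and y of stop_face in the frame of row_end below -0.015 m).
2. the arms have snapped shut past the rail and the stop is home on it, its plate still more than 15 mm short of the end katori (x of stop in the frame of rack between -0.004 and 0.004 m and z of stop in the frame of rack between 0.053 and 0.089 m and angle between stop's own z axis and vertical below 0.17 rad and angle between the y axis of stop and the y axis of rack, either way round below 0.12 rad and value of joint each of clip_arm_near, clip_arm_far below 0.15 rad and value of joint any of clip_arm_near, clip_arm_far above 0.018 rad and y of stop_face in the frame of row_end below -0.015 m), for 0.2 s.
At the end, for the whole second after the job is handed in: The stop is clipped home: within 3 mm of the rack's x = 0, 53 to 89 mm above its origin, upright within 0.17 and along the rail within 0.12 rad; both arms closed below the rail (under 0.12 rad) and at least one held open by it (over 0.018 rad); its plate within 3 mm of the end katori; at rest (x of stop in the frame of rack between -0.003 and 0.003 m and z of stop in the frame of rack between 0.053 and 0.089 m and angle between stop's own z axis and vertical below 0.17 rad and angle between the y axis of stop and the y axis of rack, either way round below 0.12 rad and value of joint each of clip_arm_near, clip_arm_far below 0.12 rad and value of joint any of clip_arm_near, clip_arm_far above 0.018 rad and y of stop_face in the frame of row_end above -0.003 m and linear speed of stop below 0.01 m/s); the robot touches nothing.
It fails at once if the stop pressed on the rack or its rail with more than 50 N (all contacts added up, the clip's own squeeze of about 10 N included) (contact force between stop and rack above 50 N).
It fails at once if the katori row shoved more than 10 mm along (distance of row_end from where it was at the start of the episode above 0.01 m).
It fails at once if a bystander moved by more than 25 mm (distance of any of jar, lid, pin, tumbler, tin, saltbox from where it was at the start of the episode above 0.025 m).
It also fails if it takes over 67 s, if anything falls off the work surface, if the arm or the gripper's body presses on something with over 40 N, if the wrist force passes 120 N, or if a joint passes its speed limit or range.

ROBOT

A 6-joint arm with a two-finger parallel gripper is mounted at the origin on the work surface. World frame = base frame: x ahead of the robot, y to its left, z up, the work surface at z = 0. Lengths are in m, angles in rad, forces in N, time in s.
With the tool pointing down it reaches from about 0.25 to 0.775 m from the base axis. Payload 4 kg.
Tool frame: the origin (TCP) lies at the very end of the fingers, on their centre line; the grasp point (between the pads) lies 19 mm behind it; z points along the fingers, y is the line along which they close (so a half turn about z gives the same grasp; the last joint's range is limited). The gripper opens to 94 mm and grips with 3 to 60 N. Pads are 16 mm wide; open, the fingers measure 119 mm over their backs; the gripper's body (75 mm by 177 mm) begins 78 mm behind the grasp point.
Start: joints at [-1.338, 0.087, 1.371, -0, 1.684, -0.103], TCP at [0.181, -0.519, 0.206] pointing down, gripper open.
Joint ranges: [-3.1, 3.1], [-0.76, 2.03], [0.27, 2.55], [-1.08, 4.22], [0.17, 2.65], [-2.57, 2.57]. Speed limits (rad/s): [2.79, 2.79, 3.14, 3.14, 3.14, 3.14].

INTERFACE

Orientations are given as [roll, pitch, yaw] about the fixed x, y, z axes, in that order (R = Rz(yaw) Ry(pitch) Rx(roll)).
In Python, from bench import robot gives the robot as it stands. The module is installed in compiled form; this text tells all that it offers.
- The arm moves only by the tool move_arm, never from a script. Its argument "deltas" is one flat list of numbers, 7 for each row, row after row: the turn, a rotation vector about the tool's x, y, z in rad, then the shift along the tool's x, y, z in cm, then the closure, from -1 (fully open) to 1 (shut). A call has 1 to 8 rows; each row is the pose to reach, as a shift and turn from the pose commanded when the call began, along the tool's axes at that moment; what a row does not reach only later rows make up. A row lasts 1/10 s, in which the tool goes at most 50 mm and 8.59 degrees, less where a joint would pass 70% of its speed; a pose out of reach is approached as far as the arm can. A call with a gripper value outside its range is refused whole. The fingers move at their own pace and stop on an object; the grip force is fixed at half the most. Time passes only in rows, so rows that repeat a pose let the fingers close. It gives the time, the measured TCP pose, the force, the opening and the grip force at its end, in the units of the state.
- robot.get_obs(): the state, without advancing time (a new reading comes with each control period).
- robot.snapshot(name): name is "scene" or "top" or "wrist"; returns a dict with "image" (420x560x3 uint8, red, green, blue), "depth" (420x560 float32, m along the optical axis (not along the pixel's ray), 0 where there is no reading), "fov_y" (degrees; the focal length in pixels is half the picture's height over the tangent of half this angle, whatever the lens; pixels are square), "cx", "cy" (the principal point, pixels), "origin" and "orientation" of the camera in the world; the wrist camera has in their place "T_tool_cam" (4x4, takes a point from camera to tool coordinates, whose origin is the TCP and whose axes are the flange's). Camera axes: x right, y up, looking along -z (the intrinsics and any distortion apply to the point x, -y, -z); pixel columns grow to the right and rows downward; lengths in m; the calibration is good to about 2 mm. The wrist camera is an equidistant fisheye: a pixel r from the principal point sees the ray r / f radians off the axis. A picture is of the moment at which its call begins: read the wrist's pose just before it.
- robot.close_job(): hands the job in; it is judged then, once.
The state is a dict: "time": time; "joint_positions": joint angles; "qvel": joint speeds; "joint_torque": joint torques, N m; "tool_pos": TCP position; "ee_rot": TCP orientation; "wrist_force": force on the tool from outside, world axes, zero at the start; "wrist_torque": the same for the moment, N m; "width": finger opening in m; "finger_force": force on a finger pad.
Only numpy, scipy, OpenCV 4.12 (cv2) and the standard library are available. Lean on these libraries where they do the work, as an engineer would, in place of code of your own. Each camera call takes 0.05 s, during which the arm holds its last target. There are 200 camera calls.

## Working session

There is one attempt and no reset: what is moved stays moved. The work goes in short steps, Python scripts to look and compute and a tool call to move; the robot and the scene stay as the last step left them, time stands still between calls to the robot, and variables do not carry over. Pictures are saved under pics/ and viewed, at most 10 in all, crops included, and the job is handed in when it is done.

Besides the shell and the picture viewer there is one more tool, called as name(argument=value, ...), one argument or row to a line, values as JSON. move_arm: Moves the arm, as the interface text tells. Its arguments: {"type":"object","properties":{"deltas":{"type":"array","items":{"type":"number"}}},"required":["deltas"]}

```bash
mkdir -p pics; cat > h.py <<'E'
import numpy as np, cv2
from scipy.spatial.transform import Rotation as R
from bench import robot
def snap(n):
    o=robot.get_obs(); s=robot.snapshot(n); s['obs']=o
    np.save(f'{n}.npy',s,allow_pickle=True); return s
def load(n): return np.load(f'{n}.npy',allow_pickle=True).item()
def cloud(s):
    h,w=s['depth'].shape; f=h/2/np.tan(np.radians(s['fov_y'])/2)
    v,u=np.mgrid[:h,:w]; d=s['depth']
    x=(u-s['cx'])/f; y=(v-s['cy'])/f
    P=np.stack([x*d,-y*d,-d],-1)
    M=np.array(s['orientation'],float)
    M=M if M.shape==(3,3) else R.from_euler('xyz',M).as_matrix()
    P=P@M.T+np.array(s['origin']); P[d==0]=np.nan
    return P
def save(img,n): cv2.imwrite('pics/'+n,cv2.cvtColor(img,cv2.COLOR_RGB2BGR))
E
python3 - <<'E'
from h import *
for n in('scene','top'):
    s=snap(n); save(s['image'],n+'1.png'); print({k:v for k,v in s.items() if k not in('image','depth')}) 
E
```

```text
{'fov_y': 52.30057003045203, 'cx': 288.3498923203458, 'cy': 213.9078853942914, 'origin': array([1.15389526, 0.53046621, 0.90298673]), 'orientation': array([ 0.7783589 , -0.01859687,  2.32648755]), 'obs': {'time': 0.0, 'joint_positions': array([-1.33809797e+00,  8.79454184e-02,  1.37223143e+00, -1.44762942e-05,
        1.68358641e+00, -1.03088261e-01]), 'qvel': array([ 0.00122702, -0.00108131, -0.00029288,  0.00045257, -0.00108889,
       -0.00013141]), 'joint_torque': array([-8.39736167e-04, -3.40187466e+01, -3.02423036e+01,  7.17013003e-02,
        3.31327273e-02, -1.77503907e-04]), 'tool_pos': array([ 0.18110329, -0.5187559 ,  0.20432099]), 'ee_rot': array([-3.13943209e+00, -2.09056008e-04,  3.35784775e-01]), 'wrist_force': array([0.30314398, 0.0221559 , 0.09547085]), 'wrist_torque': array([-0.04570142,  0.0676093 , -0.03084464]), 'finger_force': 0.0, 'width': 0.09402698200043817}}
{'fov_y': 53.06509110336917, 'cx': 288.28667949209705, 'cy': 209.96483582691846, 'origin': array([ 0.44455585, -0.01701016,  1.08926945]), 'orientation': array([ 0.13106169,  0.01997338, -1.549689  ]), 'obs': {'time': 0.05, 'joint_positions': array([-1.33808394e+00,  8.79453776e-02,  1.37222859e+00,  8.20968958e-06,
        1.68360775e+00, -1.03124304e-01]), 'qvel': array([-0.00013248, -0.00066288, -0.00202815,  0.00117117, -0.00018211,
        0.00124633]), 'joint_torque': array([ 1.52518583e-03, -3.41538548e+01, -3.03596056e+01,  7.19936192e-02,
        3.05136619e-02, -9.71205827e-05]), 'tool_pos': array([ 0.18111679, -0.51874535,  0.20432247]), 'ee_rot': array([-3.13941606e+00, -2.33461785e-04,  3.35837354e-01]), 'wrist_force': array([ 0.36760683,  0.53708388, -0.0909248 ]), 'wrist_torque': array([ 0.0133771 , -0.03620791, -0.01711814]), 'finger_force': 0.0, 'width': 0.09397048271828119}}
```

View pics/scene1.png

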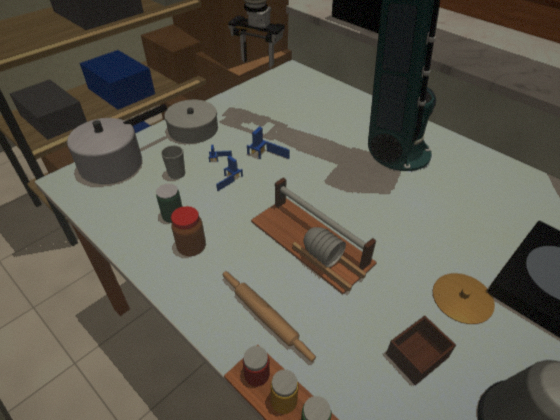

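View pics/top1.png

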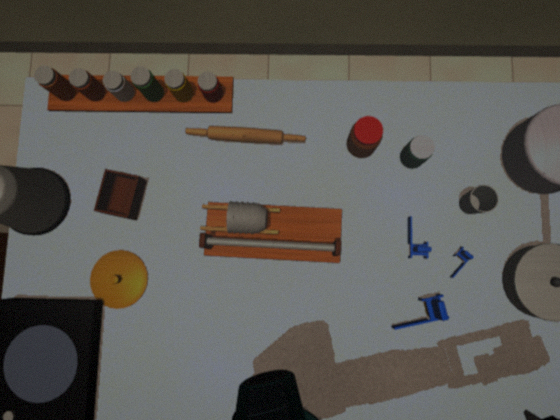

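The scene shows the rack with katoris (rail row ~243, bare end to the right) and three blue stops in the top view, at about (420,240), (460,260) and (435,308). I'll measure which has the right size.

```bash
python3 - <<'E'
from h import *
for n in('top','scene'):
    s=load(n); P=cloud(s); im=s['image']; hsv=cv2.cvtColor(im,cv2.COLOR_RGB2HSV)
    m=((hsv[...,0]>105)&(hsv[...,0]<130)&(hsv[...,1]>130)&(hsv[...,2]>40)).astype(np.uint8)
    k,l,st,c=cv2.connectedComponentsWithStats(cv2.morphologyEx(m,cv2.MORPH_CLOSE,np.ones((3,3))))
    for i in range(1,k):
        if st[i,4]<60: continue
        q=P[(l==i)&(m>0)]; q=q[np.isfinite(q).all(1)]
        if q[:,0].mean()>1 or len(q)<20: continue
        r=cv2.minAreaRect((q[:,:2]*1000).astype(np.float32))
        hi=q[q[:,2]>q[:,2].max()-.008]
        print(n,c[i].round(),st[i],'z',np.percentile(q[:,2],[1,99]).round(3),'rect',np.round(r[0]),np.round(r[1]),round(r[2]),'top',hi.mean(0).round(3))
s=load('top');P=cloud(s)
# rack
def b(r0,r1,c0,c1,z0,z1):
    q=P[r0:r1,c0:c1].reshape(-1,3); q=q[np.isfinite(q).all(1)]; return q[(q[:,2]>z0)&(q[:,2]<z1)]
q=b(195,270,190,350,.006,.018); print('board',len(q),cv2.minAreaRect((q[:,:2]*1000).astype(np.float32)),np.median(q[:,2]))
q=b(228,262,190,350,.095,.12)
for h in(q[q[:,1]>q[:,1].mean()],q[q[:,1]<q[:,1].mean()]): print('bracket',len(h),h.mean(0),h.min(0),h.max(0))
q=b(235,258,215,328,.06,.1); print('rail',len(q),q.mean(0),np.percentile(q[:,2],[5,50,95,99]))
q=b(195,240,215,285,.03,.12); print('kat',q.min(0),q.max(0))
E
```

```text
top [418. 246.] [409 217  22  41 246] z [0.016 0.076] rect [ 522. -321.] [100.  44.] 0 top [ 0.492 -0.319  0.072]
top [463. 258.] [452 248  21  29 139] z [0.014 0.055] rect [ 461. -427.] [28. 71.] 79 top [ 0.48  -0.433  0.053]
top [430. 312.] [394 295  55  34 445] z [0.026 0.096] rect [ 336. -315.] [ 64. 132.] 14 top [ 0.349 -0.354  0.093]
scene [118.  78.] [  81   51   73   57 2711] z [-0.197 -0.064] rect [  303. -1390.] [212. 292.] 1 top [ 0.308 -1.381 -0.068]
scene [140. 126.] [134 122  15  10  81] z [-0.47  -0.454] rect [  236. -1438.] [71. 77.] 84 top [ 0.234 -1.429 -0.458]
board 4719 ((529.00048828125, 45.44403076171875), (386.16986083984375, 181.4588623046875), 88.82221984863281) 0.012051345221007814
bracket 102 [0.50082492 0.20592115 0.10458334] [0.48302605 0.19916254 0.09544653] [0.5181257  0.21475442 0.11104647]
bracket 101 [ 0.49027449 -0.1117982   0.10527495] [ 0.47270964 -0.11982554  0.09834304] [ 0.50785443 -0.10519688  0.11000517]
rail 849 [0.49518441 0.04530659 0.08626245] [0.08157168 0.08651793 0.0905382  0.09191423]
kat [0.50279747 0.03050666 0.03001049] [0.59929475 0.19432344 0.10668653]
```

```bash
cat >> h.py <<'E'
def delta(pos,yaw,base=None):
    o=robot.get_obs(); A=R.from_euler('xyz',o['ee_rot']); B=R.from_euler('xyz',[np.pi,0,yaw])
    print('turn',(A.inv()*B).as_rotvec().round(3),'cm',(A.inv().apply(np.array(pos)-o['tool_pos'])*100).round(2),'at',o['tool_pos'].round(4),o['ee_rot'].round(3),'F',o['wrist_force'].round(1),'t',o['time'])
E
python3 -c "
from h import *
delta([.492,-.319,.2],np.pi/2)"
```

```text
turn [-2.000e-03 -1.000e-03 -1.235e+00] cm [35.94 -8.62  0.47] at [ 0.1811 -0.5188  0.2044] [-3.14  -0.     0.336] F [-0.4  0.  -0. ] t 0.1
```

move_arm(
  deltas=[0, 0, -1.235, 36, -8.6, 0.4, -1, 0, 0, -1.235, 36, -8.6, 0.4, -1, 0, 0, -1.235, 36, -8.6, 0.4, -1, 0, 0, -1.235, 36, -8.6, 0.4, -1, 0, 0, -1.235, 36, -8.6, 0.4, -1, 0, 0, -1.235, 36, -8.6, 0.4, -1, 0, 0, -1.235, 36, -8.6, 0.4, -1, 0, 0, -1.235, 36, -8.6, 0.4, -1],
)

```text
time: 0.9
tool_pos: [0.4956, -0.3162, 0.2004]
ee_rot: [-3.141, -0.002, 1.546]
wrist_force: [0.6, -0.3, 0.3]
width: 0.0944
finger_force: 0.0
```

move_arm(
  deltas=[0, 0, -0.04, 0, 0, 0, -1, 0, 0, -0.04, 0, 0, 0, -1],
)

```text
time: 1.1
tool_pos: [0.4932, -0.3185, 0.2005]
ee_rot: [-3.14, -0.001, 1.577]
wrist_force: [0.1, -1.0, -1.4]
width: 0.094
finger_force: 0.0
```

```bash
python3 - <<'E'
from h import *
delta([.492,-.319,.2],np.pi/2)
s=snap('wrist'); save(s['image'],'w1.png'); print(s['T_tool_cam'],s['fov_y'],s['cx'],s['cy'],s['obs']['tool_pos'])
E
```

```text
turn [-0.001 -0.001  0.007] cm [-0.04 -0.12  0.05] at [ 0.4932 -0.3185  0.2005] [-3.140e+00 -1.000e-03  1.577e+00] F [ 0.1 -1.  -1.4] t 1.1
[[ 1.09822868e-03  9.68422451e-01  2.49312555e-01  7.11069440e-02]
 [ 9.99999162e-01 -8.92666441e-04 -9.37576288e-04 -2.77730797e-04]
 [-6.85416976e-04  2.49313375e-01 -9.68422620e-01 -1.80562435e-01]
 [ 0.00000000e+00  0.00000000e+00  0.00000000e+00  1.00000000e+00]] 65.70646984690485 277.2866657867341 211.40255593033967 [ 0.49323944 -0.31854695  0.20053149]
```

View pics/w1.png

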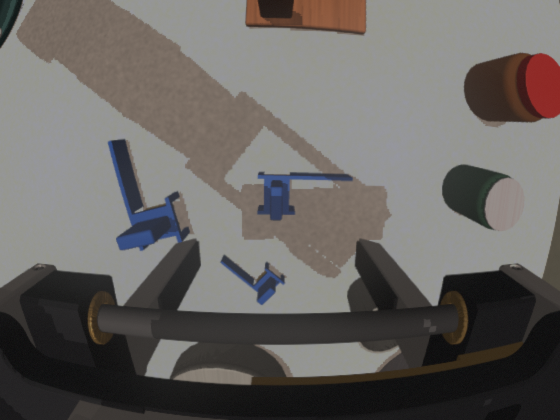

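The wrist view shows the target stop at (277,195), its plate running right to (350,178); fingers clear of it. Measure tab and plate with the wrist cloud.

```bash
cat >> h.py <<'E'
def wcloud(s):
    h,w=s['depth'].shape; f=h/2/np.tan(np.radians(s['fov_y'])/2)
    v,u=np.mgrid[:h,:w]; d=s['depth']; dx=u-s['cx']; dy=v-s['cy']; r=np.hypot(dx,dy)+1e-9; t=r/f
    k=np.tan(t)/r
    P=np.stack([dx*k*d,-dy*k*d,-d],-1); T=s['T_tool_cam']
    P=P@T[:3,:3].T+T[:3,3]; o=s['obs']
    P=R.from_euler('xyz',o['ee_rot']).apply(P.reshape(-1,3)).reshape(P.shape)+o['tool_pos']; P[d==0]=np.nan; return P
def rect(q): return cv2.minAreaRect((q[:,:2]*1000).astype(np.float32))
E
python3 - <<'E'
from h import *
s=load('wrist'); P=wcloud(s); im=s['image']; hsv=cv2.cvtColor(im,cv2.COLOR_RGB2HSV)
m=((hsv[...,0]>105)&(hsv[...,0]<130)&(hsv[...,1]>110))
m[:165]=0;m[225:]=0;m[:,:252]=0;m[:,360:]=0
q=P[m]; q=q[np.isfinite(q).all(1)]
print(len(q),'z',np.percentile(q[:,2],[1,99]),'all',rect(q))
hi=q[q[:,2]>.064]; print('tab top',len(hi),hi.mean(0),rect(hi))
pl=q[(q[:,2]<.045)&(q[:,2]>.02)&(q[:,0]>.53)]; print('plate',len(pl),rect(pl),np.polyfit(pl[:,0],pl[:,1],1))
t=q[(q[:,2]>.045)]; print('tab all',rect(t))
f=P[180:215,130:240].reshape(-1,3); print('floor z',np.nanmedian(f[:,2]))
r=P[0:30,250:365].reshape(-1,3); r=r[(r[:,2]>.006)&(r[:,2]<.02)]; print('board',r.min(0),r.max(0),np.median(r[:,2]))
E
```

```text
538 z [0.0288351  0.07433136] all ((511.3309020996094, -317.6385192871094), (41.60515594482422, 79.23291015625), 89.63800048828125)
tab top 140 [ 0.49213333 -0.30845007  0.07313159] ((492.3219299316406, -317.035400390625), (10.669947624206543, 29.664688110351562), 0.5821352005004883)
plate 56 ((540.8976440429688, -298.8029479980469), (20.314720153808594, 3.597339391708374), 0.028721941635012627) [-0.08170156 -0.25495603]
tab all ((492.3219299316406, -317.035400390625), (10.669947624206543, 29.664688110351562), 0.5821352005004883)
floor z 0.001547053311157287
board [ 0.45997142 -0.12723384  0.00606886] [ 0.59300635 -0.08532292  0.0198712 ] 0.013127919240696978
```

move_arm(
  deltas=[0, 0, 0, 0, -0.1, 5, -1, 0, 0, 0, 0, -0.1, 10, -1, 0, 0, 0, 0, -0.1, 14, -1, 0, 0, 0, 0, -0.1, 16.5, -1, 0, 0, 0, 0, -0.1, 16.5, -1, 0, 0, 0, 0, -0.1, 16.5, 1, 0, 0, 0, 0, -0.1, 16.5, 1, 0, 0, 0, 0, -0.1, 16.5, 1],
)

```text
time: 1.95
tool_pos: [0.4931, -0.3208, 0.0393]
ee_rot: [3.138, 0.003, 1.575]
wrist_force: [-0.4, 0.6, 0.2]
width: 0.0735
finger_force: 0.0
```

move_arm(
  deltas=[0, 0, 0, 0, 0, 0, 1, 0, 0, 0, 0, 0, 0, 1, 0, 0, 0, 0, 0, 0, 1, 0, 0, 0, 0, 0, 0, 1, 0, 0, 0, 0, 0, 0, 1],
)

```text
time: 2.45
tool_pos: [0.4918, -0.3195, 0.0364]
ee_rot: [-3.142, 0.0, 1.576]
wrist_force: [0.0, -0.1, 0.3]
width: 0.0337
finger_force: 0.0
```

move_arm(
  deltas=[0, 0, 0, 0, 0, 0, 1, 0, 0, 0, 0, 0, 0, 1, 0, 0, 0, 0, 0, 0, 1, 0, 0, 0, 0, 0, 0, 1, 0, 0, 0, 0, 0, 0, 1],
)

```text
time: 2.95
tool_pos: [0.4918, -0.3195, 0.0364]
ee_rot: [-3.142, -0.0, 1.576]
wrist_force: [0.7, 0.6, 0.3]
width: 0.0117
finger_force: 30.0
```

move_arm(
  deltas=[0, 0, 0, 0, 0, -4, 1, 0, 0, 0, 0, 0, -8, 1, 0, 0, 0, 0, 0, -13, 1, 0, 0, 0, 0, 0, -17, 1, 0, 0, 0, 0, 0, -17, 1],
)

```text
time: 3.45
tool_pos: [0.4945, -0.3215, 0.2149]
ee_rot: [3.13, 0.009, 1.576]
wrist_force: [0.5, -0.6, -0.1]
width: 0.0122
finger_force: 30.0
```

move_arm(
  deltas=[0, 0, 0.038, 4, -0.2, 0, 1, 0, 0, 0.038, 8.5, -0.2, 0, 1, 0, 0, 0.038, 13, -0.2, 0, 1, 0, 0, 0.038, 18, -0.2, 0, 1, 0, 0, 0.038, 23, -0.2, 0, 1, 0, 0, 0.038, 28.2, -0.2, 0, 1, 0, 0, 0.038, 28.2, -0.2, 0, 1, 0, 0, 0.038, 28.2, -0.2, 0, 1],
)

```text
time: 4.25
tool_pos: [0.4878, -0.0364, 0.2053]
ee_rot: [-3.14, 0.0, 1.541]
wrist_force: [-0.1, -0.1, -1.0]
width: 0.012
finger_force: 30.0
```

```bash
python3 - <<'E'
from h import *
delta([.4927,-.038,.2],np.pi/2-.033)
for n in('wrist','scene','top'):
    s=snap(n); save(s['image'],n+'2.png')
E
```

```text
turn [-0.002  0.     0.003] cm [-0.15  0.49  0.53] at [ 0.4878 -0.0364  0.2053] [-3.14   0.     1.541] F [-0.1 -0.1 -1. ] t 4.25
```

View pics/wrist2.png

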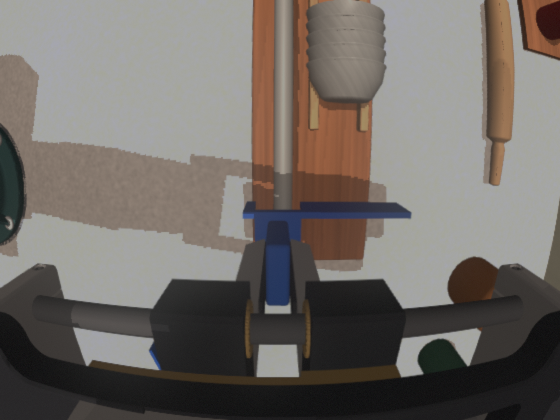

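View pics/scene2.png

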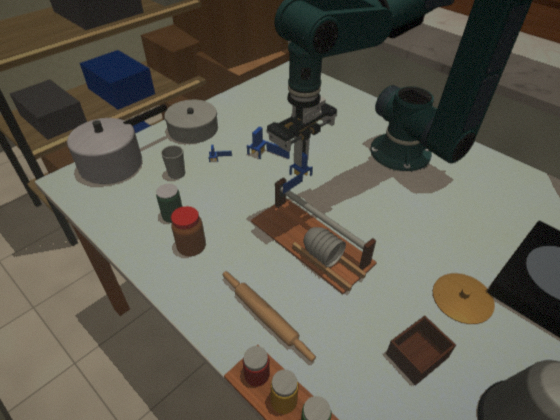

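Wrist view: stop held upright, rail running up from (284,195), katori row end at about (345,100), rail nearly aligned with the tab (278,260). Measure the rail in this view.

```bash
python3 - <<'E'
from h import *
s=load('wrist'); P=wcloud(s); o=s['obs']
q=P[5:190,265:305].reshape(-1,3); q=q[np.isfinite(q).all(1)&(q[:,2]>.06)&(q[:,2]<.11)]
ys=np.arange(-.02,.16,.02)
C=[]
for y in ys:
    t=q[abs(q[:,1]-y)<.01]
    if len(t)>20: C.append(((np.percentile(t[:,0],2)+np.percentile(t[:,0],98))/2,y,np.percentile(t[:,2],95))); print(np.round(C[-1],4),len(t),np.ptp(t[:,0]).round(4))
C=np.array(C); p=np.polyfit(C[:,1],C[:,0],1); print('slope',p,'x at y=-.038',np.polyval(p,-.038))
hsv=cv2.cvtColor(s['image'],cv2.COLOR_RGB2HSV); m=(hsv[...,0]>105)&(hsv[...,0]<130)&(hsv[...,1]>110); m[:195]=0;m[310:]=0;m[:,:235]=0;m[:,420:]=0
b=P[m]; b=b[np.isfinite(b).all(1)]; print('tcp',o['tool_pos'])
hi=b[b[:,2]>.225]; print('tab',len(hi),rect(hi),hi[:,2].max())
pl=P[212,250:405]; print('plate line x,y,z',pl[5],pl[-5]); 
a=P[203:220,300:405].reshape(-1,3); a=a[np.isfinite(a).all(1)&(a[:,2]>.15)]; print('plate',rect(a),np.percentile(a[:,2],[5,50,95]))
k=P[20:105,305:385].reshape(-1,3); k=k[(k[:,2]>.045)&(k[:,2]<.12)]; print('kat ymin',np.percentile(k[:,1],[0.5,1,2,5]),k[:,0].min(),k[:,0].max())
s=load('top');P=cloud(s)
q=P[236:258,210:300].reshape(-1,3); q=q[np.isfinite(q).all(1)&(q[:,2]>.06)&(q[:,2]<.1)]
for y in ys:
    t=q[abs(q[:,1]-y)<.01]
    if len(t)>20: print('top',y.round(3),(np.percentile(t[:,0],2)+np.percentile(t[:,0],98))/2,np.percentile(t[:,2],95))
E
```

```text
[ 0.4936 -0.02    0.0901] 225 0.0172
[0.494  0.     0.0902] 403 0.0173
[0.4945 0.02   0.0903] 412 0.0171
[0.4951 0.04   0.0902] 416 0.0171
[0.4956 0.06   0.0901] 411 0.017
[0.4963 0.08   0.09  ] 411 0.018
[0.4972 0.1    0.0901] 405 0.0178
[0.4974 0.12   0.0901] 384 0.0172
[0.4985 0.14   0.09  ] 385 0.0182
slope [0.03012452 0.49401404] x at y=-.038 0.492869308410981
tcp [ 0.48781094 -0.03637732  0.20529629]
tab 1423 ((488.058349609375, -34.77788162231445), (32.875614166259766, 11.652766227722168), 87.73440551757812) 0.24437731111178193
plate line x,y,z [ 0.47527313 -0.01304901  0.20027545] [ 0.56514372 -0.01615163  0.19830018]
plate ((536.9210205078125, -16.866174697875977), (5.115694522857666, 70.23643493652344), 88.68215942382812) [0.17586095 0.19601701 0.2000172 ]
kat ymin [0.06211179 0.06238594 0.06277643 0.06531248] 0.5195588585057285 0.5969861851905423
top 0.06 0.4958369727608296 0.08992285029396682
top 0.08 0.49689013005245836 0.08999706755975875
top 0.1 0.4965897018908806 0.09132995710611344
top 0.12 0.4983886637370657 0.0891491900217455
top 0.14 0.4982136691146476 0.08954995373327414
```

move_arm(
  deltas=[0, 0, 0, 0, 0.5, 2, 1, 0, 0, 0, 0, 0.5, 4, 1, 0, 0, 0, 0, 0.5, 6, 1, 0, 0, 0, 0, 0.5, 7, 1, 0, 0, 0, 0, 0.5, 7.5, 1, 0, 0, 0, 0, 0.5, 7.5, 1, 0, 0, 0, 0, 0.5, 7.5, 1, 0, 0, 0, 0, 0.5, 7.5, 1],
)

```text
time: 5.2
tool_pos: [0.4941, -0.0379, 0.1327]
ee_rot: [3.139, 0.0, 1.538]
wrist_force: [0.0, 0.8, -0.7]
width: 0.0119
finger_force: 30.0
```

move_arm(
  deltas=[0, 0, 0, 0, 0, 0, 1, 0, 0, 0, 0, 0, 0, 1],
)

```text
time: 5.4
tool_pos: [0.4937, -0.0376, 0.1321]
ee_rot: [3.14, 0.0, 1.538]
wrist_force: [0.1, -0.5, -0.5]
width: 0.012
finger_force: 30.0
```

```bash
python3 - <<'E'
from h import *
delta([.4927,-.038,.13],1.541)
s=snap('wrist'); P=wcloud(s); o=s['obs']
q=P[5:240,265:310].reshape(-1,3); q=q[np.isfinite(q).all(1)&(q[:,2]>.06)&(q[:,2]<.095)]
for y in(.0,.02,.04,.06):
    t=q[abs(q[:,1]-y)<.01]
    if len(t)>20: print(y,(np.percentile(t[:,0],2)+np.percentile(t[:,0],98))/2,np.ptp(t[:,0]))
hsv=cv2.cvtColor(s['image'],cv2.COLOR_RGB2HSV); m=(hsv[...,0]>105)&(hsv[...,0]<130)&(hsv[...,1]>110); m[:195]=0;m[310:]=0;m[:,:235]=0;m[:,420:]=0
b=P[m]; b=b[np.isfinite(b).all(1)];hi=b[b[:,2]>b[:,2].max()-.015]; print('tab',rect(hi))
E
```

```text
turn [ 0.001  0.    -0.003] cm [-0.04 -0.1   0.21] at [ 0.4937 -0.0376  0.1321] [3.14  0.    1.538] F [ 0.1 -0.5 -0.5] t 5.4
0.0 0.4944281876779025 0.016944982121625707
0.02 0.49505392242376417 0.016720182302745135
0.04 0.4954802540577192 0.016245975238041
0.06 0.4963797020744225 0.016553719936076017
tab ((493.8994445800781, -36.188262939453125), (33.76475524902344, 11.660269737243652), 87.41474151611328)
```

move_arm(
  deltas=[0, 0, 0, 0, -0.07, 0.3, 1, 0, 0, 0, 0, -0.07, 0.6, 1, 0, 0, 0, 0, -0.07, 0.8, 1, 0, 0, 0, 0, -0.07, 1.0, 1, 0, 0, 0, 0, -0.07, 1.1, 1, 0, 0, 0, 0, -0.07, 1.1, 1, 0, 0, 0, 0, -0.07, 1.1, 1],
)

```text
time: 6.15
tool_pos: [0.4927, -0.0376, 0.1205]
ee_rot: [3.141, 0.0, 1.538]
wrist_force: [0.3, -0.6, -0.5]
width: 0.0117
finger_force: 30.0
```

move_arm(
  deltas=[0, 0, 0, 0, 0, 0.1, 1, 0, 0, 0, 0, 0, 0.2, 1, 0, 0, 0, 0, 0, 0.2, 1, 0, 0, 0, 0, 0, 0.2, 1],
)

```text
time: 6.55
tool_pos: [0.4927, -0.0377, 0.1192]
ee_rot: [3.141, 0.0, 1.538]
wrist_force: [-2.6, 0.3, 4.6]
width: 0.0121
finger_force: 30.0
```

move_arm(
  deltas=[0, 0, 0, 0, 0, 0.1, 1, 0, 0, 0, 0, 0, 0.2, 1, 0, 0, 0, 0, 0, 0.2, 1, 0, 0, 0, 0, 0, 0.2, 1],
)

```text
time: 6.95
tool_pos: [0.493, -0.0378, 0.118]
ee_rot: [3.14, 0.001, 1.538]
wrist_force: [-2.6, 0.4, 7.9]
width: 0.0119
finger_force: 30.0
```

move_arm(
  deltas=[0, 0, 0, 0, -0.05, 0.1, 1, 0, 0, 0, 0, -0.05, 0.2, 1, 0, 0, 0, 0, -0.05, 0.2, 1, 0, 0, 0, 0, -0.05, 0.2, 1],
)

```text
time: 7.35
tool_pos: [0.493, -0.0378, 0.1167]
ee_rot: [3.139, 0.001, 1.538]
wrist_force: [-3.4, -0.5, 10.3]
width: 0.0119
finger_force: 30.0
```

move_arm(
  deltas=[0, 0, 0, 0, 0, 0.1, 1, 0, 0, 0, 0, 0, 0.2, 1, 0, 0, 0, 0, 0, 0.2, 1, 0, 0, 0, 0, 0, 0.2, 1],
)

```text
time: 7.75
tool_pos: [0.493, -0.0379, 0.1145]
ee_rot: [3.139, 0.001, 1.538]
wrist_force: [-3.7, 0.4, 8.7]
width: 0.0119
finger_force: 30.0
```

move_arm(
  deltas=[0, 0, 0, 0, 0, 0.1, 1, 0, 0, 0, 0, 0, 0.2, 1, 0, 0, 0, 0, 0, 0.2, 1, 0, 0, 0, 0, 0, 0.2, 1],
)

```text
time: 8.15
tool_pos: [0.4927, -0.0378, 0.1111]
ee_rot: [3.14, 0.0, 1.538]
wrist_force: [-1.1, 0.1, 3.5]
width: 0.0115
finger_force: 30.0
```

move_arm(
  deltas=[0, 0, 0, 0, 0, 0.1, 1, 0, 0, 0, 0, 0, 0.2, 1, 0, 0, 0, 0, 0, 0.2, 1, 0, 0, 0, 0, 0, 0.2, 1],
)

```text
time: 8.55
tool_pos: [0.4921, -0.0376, 0.1073]
ee_rot: [-3.141, -0.0, 1.538]
wrist_force: [2.4, -0.1, -2.2]
width: 0.0119
finger_force: 30.0
```

move_arm(
  deltas=[0, 0, 0, 0, 0, 0.1, 1, 0, 0, 0, 0, 0, 0.2, 1, 0, 0, 0, 0, 0, 0.2, 1, 0, 0, 0, 0, 0, 0.2, 1],
)

```text
time: 8.95
tool_pos: [0.492, -0.0375, 0.1058]
ee_rot: [-3.141, -0.0, 1.538]
wrist_force: [1.5, -0.5, -5.3]
width: 0.0121
finger_force: 30.0
```

move_arm(
  deltas=[0, 0, 0, 0, 0, 0.1, 1, 0, 0, 0, 0, 0, 0.1, 1, 0, 0, 0, 0, 0, 0.1, 1],
)

```text
time: 9.25
tool_pos: [0.492, -0.0375, 0.1052]
ee_rot: [-3.141, -0.0, 1.538]
wrist_force: [1.5, -0.1, -4.7]
width: 0.0118
finger_force: 30.0
```

Past the widest point (springs now pulling down). Continue gently to home.

move_arm(
  deltas=[0, 0, 0, 0, 0.05, 0.1, 1, 0, 0, 0, 0, 0.05, 0.1, 1, 0, 0, 0, 0, 0.05, 0.1, 1],
)

```text
time: 9.55
tool_pos: [0.4923, -0.0376, 0.1043]
ee_rot: [-3.141, -0.0, 1.538]
wrist_force: [-0.3, -0.1, -4.1]
width: 0.0117
finger_force: 30.0
```

move_arm(
  deltas=[0, 0, 0, 0, 0, 0.1, 1, 0, 0, 0, 0, 0, 0.1, 1, 0, 0, 0, 0, 0, 0.1, 1],
)

```text
time: 9.85
tool_pos: [0.4924, -0.0376, 0.1033]
ee_rot: [-3.141, 0.0, 1.538]
wrist_force: [-0.8, 0.0, -3.8]
width: 0.0115
finger_force: 30.0
```

move_arm(
  deltas=[0, 0, 0, 0, 0, 0.1, 1, 0, 0, 0, 0, 0, 0.1, 1, 0, 0, 0, 0, 0, 0.1, 1],
)

```text
time: 10.15
tool_pos: [0.4926, -0.0377, 0.1026]
ee_rot: [-3.141, 0.0, 1.538]
wrist_force: [-0.7, 0.1, -1.5]
width: 0.0115
finger_force: 30.0
```

move_arm(
  deltas=[0, 0, 0, 0, 0, 0.1, 1, 0, 0, 0, 0, 0, 0.1, 1, 0, 0, 0, 0, 0, 0.1, 1],
)

```text
time: 10.45
tool_pos: [0.4926, -0.0377, 0.1025]
ee_rot: [3.141, 0.0, 1.538]
wrist_force: [-3.8, 0.4, 6.0]
width: 0.0117
finger_force: 30.0
```

```bash
python3 - <<'E'
from h import *
delta([.4927,-.038,.102],1.541)
s=snap('wrist'); save(s['image'],'w3.png'); P=wcloud(s)
hsv=cv2.cvtColor(s['image'],cv2.COLOR_RGB2HSV); m=(hsv[...,0]>105)&(hsv[...,0]<130)&(hsv[...,1]>110); m[:195]=0;m[310:]=0;m[:,:235]=0;m[:,420:]=0
b=P[m]; b=b[np.isfinite(b).all(1)];hi=b[b[:,2]>b[:,2].max()-.015]; print('tab',rect(hi),np.percentile(hi[:,2],[50,98]))
a=P[200:225,300:405].reshape(-1,3); a=a[np.isfinite(a).all(1)&(a[:,2]>.055)]; print('plate',rect(a))
k=P[20:180,305:400].reshape(-1,3); k=k[np.isfinite(k).all(1)&(k[:,2]>.05)&(k[:,2]<.12)&(k[:,1]>.03)]; print('kat',np.percentile(k[:,1],[0.3,1,2,5]))
E
```

```text
turn [ 0.     0.    -0.003] cm [-0.03  0.01  0.05] at [ 0.4926 -0.0377  0.1025] [3.141 0.    1.538] F [-3.8  0.4  6. ] t 10.45
tab ((492.8211669921875, -36.24993896484375), (33.704349517822266, 11.665059089660645), 87.66144561767578) [0.13938743 0.14066378]
plate ((541.9859619140625, -19.75003433227539), (7.869216442108154, 70.56802368164062), 88.53431701660156)
kat [0.06183779 0.06206916 0.06229129 0.06276792]
```

View pics/w3.png

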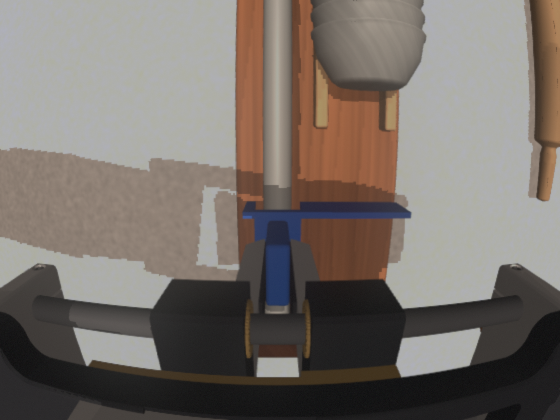

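Stop is home (force rose sharply at TCP z .1025). The plate at row ~210, the katori base near row ~85, gap about 76 mm. Relax and slide.

move_arm(
  deltas=[0, 0, 0, 0, 0.05, -0.08, 1, 0, 0, 0, 0.7, 0.05, -0.08, 1, 0, 0, 0, 1.4, 0.05, -0.08, 1, 0, 0, 0, 2.1, 0.05, -0.08, 1, 0, 0, 0, 2.8, 0.05, -0.08, 1, 0, 0, 0, 3.5, 0.05, -0.08, 1, 0, 0, 0, 3.5, 0.05, -0.08, 1],
)

```text
time: 11.2
tool_pos: [0.4945, -0.001, 0.1025]
ee_rot: [3.141, -0.002, 1.539]
wrist_force: [-3.3, -0.2, 5.4]
width: 0.0118
finger_force: 30.0
```

move_arm(
  deltas=[0, 0, 0, 0.6, 0, 0, 1, 0, 0, 0, 1.2, 0, 0, 1, 0, 0, 0, 1.8, 0, 0, 1, 0, 0, 0, 2.4, 0, 0, 1, 0, 0, 0, 3, 0, 0, 1, 0, 0, 0, 3, 0, 0, 1],
)

```text
time: 11.8
tool_pos: [0.4955, 0.0285, 0.1025]
ee_rot: [3.141, -0.001, 1.538]
wrist_force: [-2.6, -2.1, 4.9]
width: 0.0122
finger_force: 30.0
```

```bash
python3 - <<'E'
from h import *
delta([.4927,.038,.1025],1.541)
s=snap('wrist'); save(s['image'],'w4.png'); P=wcloud(s)
hsv=cv2.cvtColor(s['image'],cv2.COLOR_RGB2HSV); m=(hsv[...,0]>105)&(hsv[...,0]<130)&(hsv[...,1]>110); m[:195]=0;m[310:]=0;m[:,:235]=0;m[:,420:]=0
b=P[m]; b=b[np.isfinite(b).all(1)];hi=b[b[:,2]>b[:,2].max()-.015]; print('tab',rect(hi),np.percentile(hi[:,2],[50,98]))
E
```

```text
turn [ 0.001 -0.001 -0.003] cm [ 0.94 -0.31  0.  ] at [0.4955 0.0285 0.1025] [ 3.141e+00 -1.000e-03  1.538e+00] F [-2.6 -2.1  4.9] t 11.8
tab ((495.72900390625, 30.015235900878906), (33.10206985473633, 11.62697696685791), 87.49984741210938) [0.13935371 0.14058909]
```

View pics/w4.png

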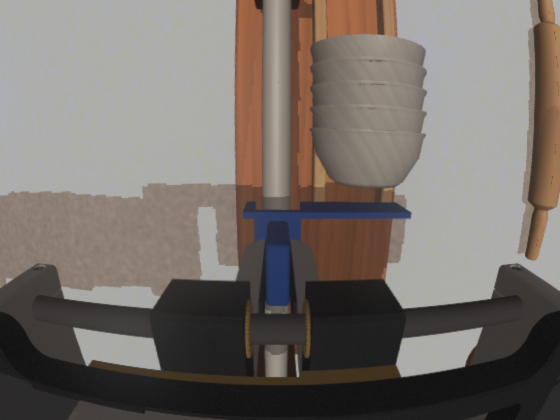

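The plate (row ~210) is about 10 mm short of the base (row ~187). Approach in small steps, watching force y.

move_arm(
  deltas=[0, 0, 0, 0.2, 0, -0.04, 1, 0, 0, 0, 0.4, 0, -0.04, 1, 0, 0, 0, 0.6, 0, -0.04, 1, 0, 0, 0, 0.6, 0, -0.04, 1],
)

```text
time: 12.25
tool_pos: [0.4956, 0.0338, 0.1026]
ee_rot: [3.142, -0.0, 1.538]
wrist_force: [-1.8, -2.3, 4.1]
width: 0.0121
finger_force: 30.0
```

move_arm(
  deltas=[0, 0, 0, 0.05, 0, 0, 1, 0, 0, 0, 0.1, 0, 0, 1, 0, 0, 0, 0.15, 0, 0, 1],
)

```text
time: 12.55
tool_pos: [0.4955, 0.0347, 0.1025]
ee_rot: [-3.142, 0.0, 1.538]
wrist_force: [-2.2, -2.5, 2.8]
width: 0.0121
finger_force: 30.0
```

move_arm(
  deltas=[0, 0, 0, 0.05, 0, 0, 1, 0, 0, 0, 0.1, 0, 0, 1],
)

```text
time: 12.75
tool_pos: [0.4956, 0.0358, 0.1025]
ee_rot: [-3.141, 0.0, 1.538]
wrist_force: [-2.6, -3.5, 3.3]
width: 0.0119
finger_force: 30.0
```

move_arm(
  deltas=[0, 0, 0, 0.05, 0, 0, 1, 0, 0, 0, 0.1, 0, 0, 1],
)

```text
time: 12.95
tool_pos: [0.4956, 0.0369, 0.1025]
ee_rot: [-3.141, 0.0, 1.538]
wrist_force: [-2.0, -3.5, 2.7]
width: 0.0119
finger_force: 30.0
```

move_arm(
  deltas=[0, 0, 0, 0.05, 0, 0, 1, 0, 0, 0, 0.1, 0, 0, 1],
)

```text
time: 13.15
tool_pos: [0.4956, 0.0379, 0.1026]
ee_rot: [-3.141, -0.0, 1.538]
wrist_force: [-2.1, -2.4, 1.9]
width: 0.0119
finger_force: 30.0
```

move_arm(
  deltas=[0, 0, 0, 0.05, 0, 0, 1, 0, 0, 0, 0.1, 0, 0, 1],
)

```text
time: 13.35
tool_pos: [0.4956, 0.0389, 0.1026]
ee_rot: [-3.141, -0.0, 1.538]
wrist_force: [-1.6, -2.6, 2.0]
width: 0.0116
finger_force: 30.0
```

move_arm(
  deltas=[0, 0, 0, 0.05, 0, 0, 1, 0, 0, 0, 0.1, 0, 0, 1],
)

```text
time: 13.55
tool_pos: [0.4957, 0.0399, 0.1026]
ee_rot: [-3.141, 0.0, 1.538]
wrist_force: [-2.5, -2.6, 2.2]
width: 0.0115
finger_force: 30.0
```

move_arm(
  deltas=[0, 0, 0, 0.05, 0, 0, 1, 0, 0, 0, 0.1, 0, 0, 1],
)

```text
time: 13.75
tool_pos: [0.4957, 0.0409, 0.1026]
ee_rot: [-3.141, -0.0, 1.538]
wrist_force: [-1.6, -2.2, 1.0]
width: 0.0122
finger_force: 30.0
```

move_arm(
  deltas=[0, 0, 0, 0.05, 0, 0, 1, 0, 0, 0, 0.1, 0, 0, 1],
)

```text
time: 13.95
tool_pos: [0.4957, 0.0419, 0.1026]
ee_rot: [-3.141, -0.0, 1.538]
wrist_force: [-2.2, -2.4, 1.1]
width: 0.012
finger_force: 30.0
```

```bash
python3 - <<'E'
from h import *
s=snap('wrist'); save(s['image'],'w5.png'); P=wcloud(s); print(s['obs']['tool_pos'],s['obs']['wrist_force'])
k=P[60:200,320:420].reshape(-1,3); k=k[np.isfinite(k).all(1)&(k[:,2]>.05)&(k[:,2]<.12)&(k[:,1]>.0)]; print('kat',np.percentile(k[:,1],[0.3,1,2,5,50]))
E
```

```text
[0.49573337 0.0418729  0.10256437] [-2.21171108 -2.39328709  1.1304036 ]
kat [0.06871862 0.07009037 0.07138966 0.07502652 0.11338392]
```

View pics/w5.png

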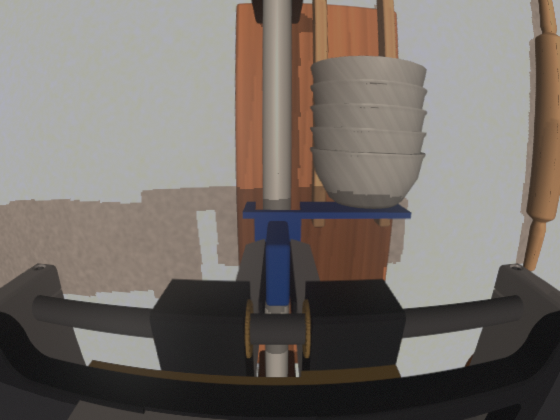

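move_arm(
  deltas=[0, 0, 0, 0.05, 0, 0, 1, 0, 0, 0, 0.1, 0, 0, 1],
)

```text
time: 14.2
tool_pos: [0.4957, 0.0421, 0.1026]
ee_rot: [-3.141, 0.002, 1.537]
wrist_force: [-2.1, -5.3, 2.1]
width: 0.012
finger_force: 30.0
```

move_arm(
  deltas=[0, 0, 0, 0.05, 0, 0, 1, 0, 0, 0, 0.1, 0, 0, 1],
)

```text
time: 14.4
tool_pos: [0.4956, 0.0424, 0.1026]
ee_rot: [-3.141, 0.003, 1.537]
wrist_force: [-2.4, -8.2, 1.0]
width: 0.0118
finger_force: 30.0
```

Contact felt (force y to -8 N, motion stalled). Relax the push slightly, release, rise.

move_arm(
  deltas=[0, 0, 0, -0.1, 0, 0, 1, 0, 0, 0, -0.1, 0, 0, 1, 0, 0, 0, -0.1, 0, 0, -0.2, 0, 0, 0, -0.1, 0, 0, -0.2, 0, 0, 0, -0.1, 0, 0, -0.2, 0, 0, 0, -0.1, 0, 0, -0.2, 0, 0, 0, -0.1, 0, 0, -0.2],
)

```text
time: 15.1
tool_pos: [0.496, 0.0431, 0.1027]
ee_rot: [3.141, -0.0, 1.538]
wrist_force: [-0.6, 0.2, 0.6]
width: 0.0485
finger_force: 0.0
```

move_arm(
  deltas=[0, 0, 0, 0, 0, -2, -0.2, 0, 0, 0, 0, 0, -5, -0.2, 0, 0, 0, 0, 0, -9, -0.2, 0, 0, 0, 0, 0, -12, -0.2, 0, 0, 0, 0, 0, -12, -0.2],
)

```text
time: 15.6
tool_pos: [0.4985, 0.0429, 0.2284]
ee_rot: [3.131, -0.0, 1.538]
wrist_force: [0.3, -0.4, 0.5]
width: 0.0569
finger_force: 0.0
```

move_arm(
  deltas=[0, 0, 0, -4, 0, 0, -0.2, 0, 0, 0, -8, 0, 0, -0.2, 0, 0, 0, -10, 0, 0, -0.2, 0, 0, 0, -10, 0, 0, -0.2, 0, 0, 0, -10, 0, 0, -0.2],
)

```text
time: 16.1
tool_pos: [0.4922, -0.0569, 0.2215]
ee_rot: [-3.14, -0.001, 1.537]
wrist_force: [0.3, 1.0, -0.4]
width: 0.0564
finger_force: 0.0
```

```bash
python3 - <<'E'
from h import *
s=snap('wrist'); save(s['image'],'w6.png'); P=wcloud(s); print(s['obs']['tool_pos'],s['obs']['wrist_force'])
hsv=cv2.cvtColor(s['image'],cv2.COLOR_RGB2HSV); m=(hsv[...,0]>105)&(hsv[...,0]<130)&(hsv[...,1]>110)
b=P[m]; b=b[np.isfinite(b).all(1)]; b=b[(abs(b[:,0]-.52)<.09)&(abs(b[:,1]-.04)<.05)&(b[:,2]>.05)]
hi=b[b[:,2]>.125]; print('tab',rect(hi),np.percentile(hi[:,2],[50,98]))
a=b[(b[:,2]<.115)&(b[:,0]>.52)]; print('plate',rect(a),np.percentile(a[:,2],[5,95]))
E
```

```text
[ 0.49216749 -0.05685657  0.22150395] [ 0.34337396  1.04793057 -0.39686807]
tab ((495.8850402832031, 42.850860595703125), (32.185333251953125, 11.221248626708984), 88.10127258300781) [0.13931764 0.14083134]
plate ((549.927734375, 60.50145721435547), (4.00786828994751, 58.67768096923828), 87.85104370117188) [0.0949093  0.09759651]
```

View pics/w6.png

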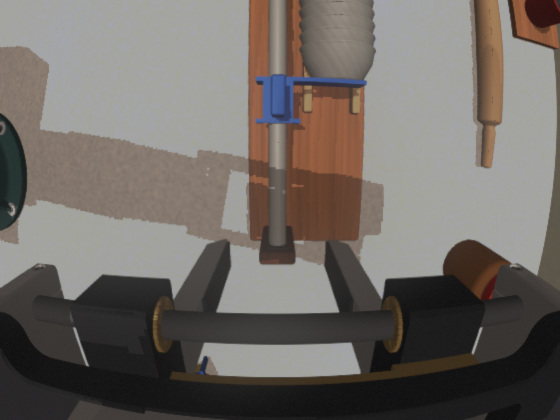

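The picture shows the stop upright on the rail at (278,97), with its plate (row ~81) against the end katori and the gripper clear. Handing in.

```bash
python3 -c "
from h import *
print(robot.close_job())"
```

```text
the job is handed in; nothing more can be done
None
```

I clipped the stop home on the bare rail and slid it until I felt its plate touch the end katori. I then let go, backed the gripper clear and handed the job in at about 16 s; the judge returned no verdict.

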